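# Find the calibration weight and set it on the balance

### The job

One of the three blue-lidded cases holds the brass calibration weight. Lift the lids by their metal tabs, one case after another, until you find it, then set the weight gently on the balance's pan so that it rests there free. The lids may stay open; leave the other things on the table where they are.

Things in the scene. Friction and masses are not known exactly. Their poses are not given: they have to be found in the camera images.
- case_a: One of three alike grey plastic cases with blue lids, fixed to the table; body 90 (x) x 94 (y) x 52 mm high, walls and floor 4 mm. Origin: centre of the underside, on the table; z up, x points from the front (the lid's tab side) to the hinge. Hinge line along y at x = +45 mm, 52.5 mm up. Which case holds the weight varies, and no pose of the weight is given: it shows only once a lid is open.
- pocket_a (a point): Centre of the pocket's floor in case_a, 4 mm above the table: a 32 mm square pocket, 10 mm deep, in a black insert. In one of the three cases the brass weight stands upright in it: a cylinder 28 mm across and 34 mm high, with a knob 17 mm wide on top, 44 mm high in all, 200 g.
- tab_a (a point): Middle of the front edge, underside, of the aluminium tab on the lid of case_a. The tab is 40 mm wide, 5 mm thick and juts 28 mm out in front of the case; lid shut, its underside is 59.5 mm above the table with free room beneath it from the front and from both sides. The point is 118 mm in front of the hinge line and 7 mm above it, lid shut, and moves with the lid.
- lid_a (a joint): Angle of the lid of case_a, rad: 0 shut, 1.95 fully open (leaning back past upright at 1.57). The lid is a flat plate 7 mm thick. The hinge is stiff (about 0.08 N m; about 1 N at the tab opens it) and the lid stays where it is left. Nothing latches it.
- case_b: One of three alike grey plastic cases with blue lids, fixed to the table; body 90 (x) x 94 (y) x 52 mm high, walls and floor 4 mm. Origin: centre of the underside, on the table; z up, x points from the front (the lid's tab side) to the hinge. Hinge line along y at x = +45 mm, 52.5 mm up. Which case holds the weight varies, and no pose of the weight is given: it shows only once a lid is open.
- pocket_b (a point): Centre of the pocket's floor in case_b, 4 mm above the table: a 32 mm square pocket, 10 mm deep, in a black insert. In two of the three cases it holds only a loose flat white plastic disc, 28 mm across and 8 mm thick, which lies below the insert's top; the weight stands in the third.
- tab_b (a point): Middle of the front edge, underside, of the aluminium tab on the lid of case_b. The tab is 40 mm wide, 5 mm thick and juts 28 mm out in front of the case; lid shut, its underside is 59.5 mm above the table with free room beneath it from the front and from both sides. The point is 118 mm in front of the hinge line and 7 mm above it, lid shut, and moves with the lid.
- lid_b (a joint): Angle of the lid of case_b, rad: 0 shut, 1.95 fully open (leaning back past upright at 1.57). The lid is a flat plate 7 mm thick. The hinge is stiff (about 0.08 N m; about 1 N at the tab opens it) and the lid stays where it is left. Nothing latches it.
- case_c: One of three alike grey plastic cases with blue lids, fixed to the table; body 90 (x) x 94 (y) x 52 mm high, walls and floor 4 mm. Origin: centre of the underside, on the table; z up, x points from the front (the lid's tab side) to the hinge. Hinge line along y at x = +45 mm, 52.5 mm up. Which case holds the weight varies, and no pose of the weight is given: it shows only once a lid is open.
- pocket_c (a point): Centre of the pocket's floor in case_c, 4 mm above the table: a 32 mm square pocket, 10 mm deep, in a black insert. Insert top 14 mm above the table; the weight's cylinder, if it is here, reaches 38 mm above the table and its knob 48 mm. It may stand 2 mm off the pocket's centre.
- tab_c (a point): Middle of the front edge, underside, of the aluminium tab on the lid of case_c. The tab is 40 mm wide, 5 mm thick and juts 28 mm out in front of the case; lid shut, its underside is 59.5 mm above the table with free room beneath it from the front and from both sides. The point is 118 mm in front of the hinge line and 7 mm above it, lid shut, and moves with the lid.
- lid_c (a joint): Angle of the lid of case_c, rad: 0 shut, 1.95 fully open (leaning back past upright at 1.57). The lid is a flat plate 7 mm thick. The hinge is stiff (about 0.08 N m; about 1 N at the tab opens it) and the lid stays where it is left. Nothing latches it.
- pan_top (a point): Centre of the top of the balance's round steel weighing pan, 80 mm in diameter, 56 mm above the table, on a white bench balance 130 x 112 mm and 38 mm high that is fixed to the table. The pan's centre lies 20 mm behind the housing's centre.
- pan (a joint): How far the weighing pan is pressed down, m: 0 empty; it springs, about 1 mm per newton, so the 200 g weight standing free on it reads 0.002; its stop is at 0.010.
- white_bottle_mid (a point): Centre, half-way up, of a bystander: white plastic bottle with screw cap, 46 mm in diameter, 80 mm high, loose on the table; leave it alone.
- open_bottle_mid (a point): Centre, half-way up, of a bystander: white plastic bottle without cap, 43 mm in diameter, 78 mm high, loose on the table; leave it alone.
Things that resemble listed ones, but are neither listed nor needed, are in the scene too. Leave any pink look-alike of the case_c alone.

How it is judged (in metres and radians):
On the way:
1. a case has been opened: one of the lids stands at more than 1.0 rad (value of joint any of lid_a, lid_b, lid_c above 1 rad), for 0.2 s.
At the end, for the whole second after the job is handed in: The weight rests free on the weighing pan: the pan is pressed down by 1.6 to 2.4 mm (the 200 g weight gives 2.0 mm) and is still (value of joint pan between 0.0016 and 0.0024 m and velocity of joint pan between -0.005 and 0.005 m/s); the robot touches nothing.
It fails at once if the pan is struck or pressed hard (more than 8 mm down) (value of joint pan above 0.008 m).
It fails at once if the white bottle is moved by more than 20 mm (distance of white_bottle_mid from where it was at the start of the episode above 0.02 m).
It fails at once if the open bottle is moved by more than 20 mm (distance of open_bottle_mid from where it was at the start of the episode above 0.02 m).
It also fails if it takes over 72 s, if anything falls off the work surface, if the arm or the gripper's body presses on something with over 40 N, if the wrist force passes 120 N, or if a joint passes its speed limit or range.

### The arm

A 7-joint arm with a two-finger parallel gripper is mounted at the origin on a cart in front of the work surface, level with it; the furniture and walls round the work are solid. World frame = base frame: x ahead of the robot, y to its left, z up, the work surface at z = 0. Lengths are in mm, angles in rad, forces in N, time in s.
With the tool pointing down it reaches from about 425 to 800 mm from the base axis. Payload 8.3 kg.
Tool frame: the origin (TCP) lies on the centre line of the jaws, within the pads' length; the fingertips stand 25 mm ahead of it and the grasp point (between the pads) lies 6 mm ahead of it (env.nose_length is the distance from the TCP to the fingertips, in mm); z points along the fingers, y is the line along which they close (so a half turn about z gives the same grasp; the last joint's range is limited). The gripper opens to 85 mm and grips with 20 to 120 N. Pads are 22 mm wide; open, the fingers measure 114 mm over their backs; the gripper's body (76 mm by 85 mm) begins 54 mm behind the grasp point. The pads swing forward as they close: fully open they stand 13 mm farther back than shut.
Start: joints at [1.245, 0.383, 0.016, 1.37, -0.006, 1.388, -0.046], TCP at [162.404, -603.513, 231.679] pointing down, gripper open.
Joint ranges: [-2.95, 2.95], [-0.25, 2.06], [-1.52, 1.56], [0.18, 2.33], [-1.44, 4.58], [0.02, 2.06], [-3.01, 3.01]. Speed limits (rad/s): [2.39, 2.39, 3.01, 3.01, 3.14, 3.14, 3.14].

### API

Orientations are given as a unit quaternion [x, y, z, w].
In Python, from workcell import env gives the robot as it stands.
- The arm moves only by the shell command python3 -m inch 'ROWS'. ROWS is JSON, a list of rows, each an object of numbers: "ax", "ay", "az": the turn, a rotation vector about the tool's x, y, z in units of 4 degrees (1.0 is 4 degrees); "x", "y", "z": the shift along the tool's x, y, z in units of 0.02 m (1.0 is 0.02 m); "claw": the opening, from -1 (shut) to 1 (fully open). In form: [{"ax": .., "ay": .., "az": .., "x": .., "y": .., "z": .., "claw": ..}, ...]. A call has 1 to 10 rows; each row shifts and turns the commanded pose from where the row before left it, along the tool's axes as they then stand; what a row does not reach is not made up. A row lasts 1/10 s, in which the tool goes at most 50 mm and 8.59 degrees, less where a joint would pass 70% of its speed; a pose out of reach is approached as far as the arm can. A call with a number of a shift or a turn outside -1 to 1 is refused whole. A call with a gripper value outside its range is refused whole. The fingers move at their own pace and stop on an object; the grip force is fixed at half the most. Time passes only in rows, so rows that do not move let the fingers close. It gives the time, the measured TCP pose, the force, the opening and the grip force at its end, in the units of the state.
- env.get_obs(): the state, without advancing time (a new reading comes with each control period).
- env.grab_frame(name): name is "scene" or "top" or "wrist"; returns a dict with "image" (480x640x3 uint8, red, green, blue), "z_map" (480x640 float32, mm along the optical axis (not along the pixel's ray), 0 where there is no reading), "intrinsics" (3x3 intrinsics, pixels), "R" (3x3) and "t" (3): a world point X has camera coordinates R X + t; the wrist camera has in their place "T_tool_cam" (4x4, takes a point from camera to tool coordinates, whose origin is the TCP and whose axes are the flange's). Camera axes: x right, y down, z forward; pixel columns grow to the right and rows downward; lengths in mm; the calibration is good to about 2 mm. A picture is of the moment at which its call begins: read the wrist's pose just before it.
- env.job_done(): hands the job in; it is judged then, once.
The state is a dict: "clock": time; "qpos": joint angles; "qvel": joint speeds; "joint_efforts": joint torques, N m; "eef_pos": TCP position; "tool_rot": TCP orientation; "ft_force": force on the tool from outside, world axes, zero at the start; "torque": the same for the moment, N m; "gripper_width": opening from 0.0 (shut) to 1.0 (fully open); "finger_force": force on a finger pad.
Only numpy, scipy, OpenCV 4.12 (cv2) and the standard library are available. Lean on these libraries where they do the work, as an engineer would, in place of code of your own. Each camera call takes 0.05 s, during which the arm holds its last target. There are 200 camera calls.

## Working session

There is one attempt and no reset: what is moved stays moved. The work goes in short steps, Python scripts to look and compute and a shell command to move; the robot and the scene stay as the last step left them, time stands still between calls to the robot, and variables do not carry over. Pictures are saved under pics/ and viewed, at most 10 in all, crops included, and the job is handed in when it is done.

```bash
mkdir -p pics
cat > h.py <<'E'
from workcell import env
import numpy as np, cv2
from scipy.spatial.transform import Rotation as Ro
def shot(name,fn):
    o=env.get_obs(); f=env.grab_frame(name)
    cv2.imwrite('pics/'+fn+'.png',f['image'][:,:,::-1])
    if 'R' in f: R=np.array(f['R']);t=np.array(f['t'])
    else:
        T=np.array(f['T_tool_cam']); A=Ro.from_quat(o['tool_rot']).as_matrix(); p=np.array(o['eef_pos'])
        Rw=A@T[:3,:3]; c=A@T[:3,3]+p; R=Rw.T; t=-R@c
    np.savez('pics/'+fn+'.npz',z=f['z_map'],K=f['intrinsics'],R=R,t=t,im=f['image'])
def pt(fn,u,v,z=None):
    d=np.load('pics/'+fn+'.npz'); r=np.linalg.inv(d['K'])@[u,v,1]
    C=-d['R'].T@d['t']; w=d['R'].T@r
    if z is None:
        q=d['z'][v-1:v+2,u-1:u+2]; s=np.median(q[q>0]) if (q>0).any() else np.nan
    else: s=(z-C[2])/w[2]
    return np.round(C+s*w,1)
E
python3 - <<'E'
from h import *
print(env.get_obs()); shot('top','top0'); shot('scene','sc0');
E
```

```text
{'clock': 0.0, 'qpos': array([ 1.24513604,  0.38426393,  0.01638558,  1.37115004, -0.00632314,
        1.38818157, -0.04651782]), 'qvel': array([ 1.00723332e-03,  7.20807919e-04,  4.16295663e-04, -7.93460508e-04,
        5.72555745e-04,  5.79607877e-04,  7.27581040e-05]), 'joint_efforts': array([-1.18458365e-04, -6.27601218e+01,  8.44007414e-01, -3.71830344e+01,
        1.65501673e-02,  1.42692646e-02, -3.37794688e-05]), 'eef_pos': array([ 162.24981107, -603.06101823,  230.66473853]), 'tool_rot': array([ 9.91379534e-01,  1.31017803e-01, -1.36667716e-04, -9.67437688e-04]), 'ft_force': array([-0.41980944, -0.23320754, -0.31638721]), 'torque': array([-0.02706859, -0.01030495, -0.03412784]), 'finger_force': 0.0, 'gripper_width': 1.0018087719012894}
```

View pics/top0.png

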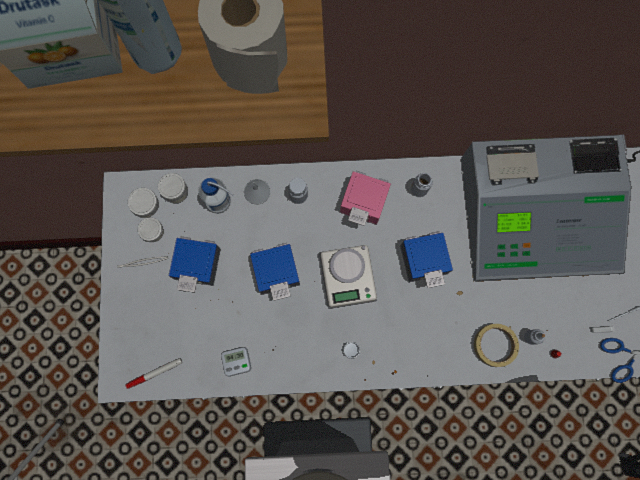

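View pics/sc0.png

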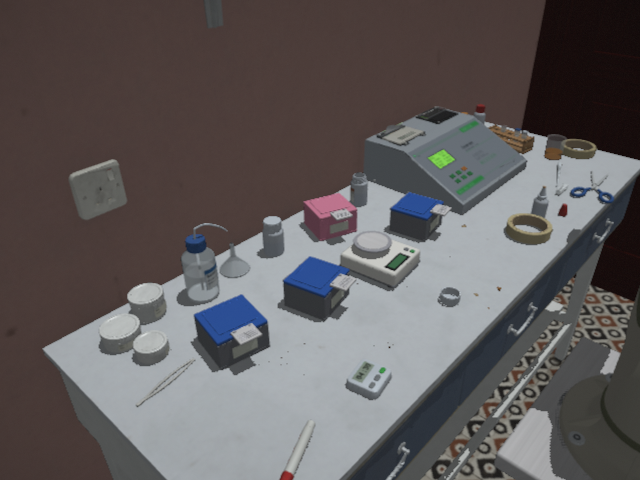

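The top picture shows blue lids near (194,261), (275,268), (427,257) with tabs at their lower edges, the pink look-alike at (365,197), and the balance pan at (347,265). I'll localise the lids and tabs by colour.

Run:
```python
from h import *
d=np.load('pics/top0.npz'); hsv=cv2.cvtColor(d['im'],cv2.COLOR_RGB2HSV)
print(d['R'].round(3),(-d['R'].T@d['t']).round(1))
m=cv2.inRange(hsv,(105,150,60),(125,255,255))
n,l,s,c=cv2.connectedComponentsWithStats(m)
for i in range(1,n):
    if s[i,4]<600: continue
    q=np.argwhere(l==i)[:,::-1]
    P=np.array([pt('top0',u,v,59.5) for u,v in q])
    r=cv2.minAreaRect(P[:,:2].astype(np.float32)); print(c[i],s[i,4],r, cv2.boxPoints(r).round(0).tolist(), pt('top0',*c[i].astype(int)))
for n,u,v in [('tabL',187,286),('tabM',280,292),('tabR',434,281),('pan',348,264),('capb',297,188),('openb',423,182)]:
    print(n,pt('top0',u,v), pt('top0',u,v,64.5))
big=cv2.resize(d['im'][220:320,150:470],None,fx=2.5,fy=2.5,interpolation=cv2.INTER_CUBIC)
cv2.imwrite('pics/c0.png',big[:,:,::-1])
```

```text
[[-0.048 -0.999 -0.006]
 [-0.977  0.048 -0.208]
 [ 0.208 -0.004 -0.978]] [ 336.3  -12.1 1387.7]
[427.22485207 254.52662722] 1521 ((579.0624389648438, -272.5164489746094), (89.78253936767578, 93.18269348144531), 9.240952491760254) [[527.0, -234.0], [542.0, -326.0], [631.0, -311.0], [616.0, -219.0]] [ 581.2 -271.4   60.3]
[192.91121495 259.11081442] 1498 ((593.9962158203125, 259.8475341796875), (92.62066650390625, 89.11515045166016), 78.17449951171875) [[541.0, 224.0], [628.0, 205.0], [647.0, 296.0], [560.0, 314.0]] [595.5 261.5  60.6]
[273.94330916 266.69017798] 1517 ((567.5380859375, 76.15010833740234), (89.1482162475586, 92.17798614501953), 11.563172340393066) [[515.0, 112.0], [533.0, 22.0], [620.0, 40.0], [602.0, 130.0]] [570.3  78.4  61.6]
tabL [533.7 272.1  64.8] [533.7 272.2  64.5]
tabM [510.2  64.5  63.9] [510.2  64.5  64.5]
tabR [ 518.7 -281.6   61.2] [ 518.2 -280.9   64.5]
pan [568.  -91.6  53.9] [566.2 -90.9  64.5]
capb [746.2  16.2  77.9] [750.4  16.5  64.5]
openb [ 760.6 -282.6   32. ] [ 750.4 -276.1   64.5]
```

View pics/c0.png

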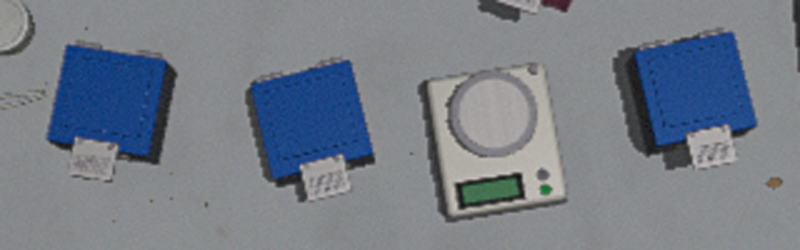

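```bash
cat >> h.py <<'E'
def go(x,y,z,yaw):
    o=env.get_obs(); A=Ro.from_quat(o['tool_rot']).as_matrix(); 
    T=Ro.from_euler('z',yaw,degrees=True).as_matrix()@np.diag([1,-1,-1.])
    p=np.array(o['eef_pos']); d=np.array([x,y,z])-p
    rv=np.degrees(Ro.from_matrix(A.T@T).as_rotvec())/4
    print('t',round(o['clock'],2),'pos',p.round(1),'grip',round(o['gripper_width'],3),'F',o['ft_force'].round(1),'\n turn',rv.round(2),'then shift',(T.T@d/20).round(2))
E
python3 -c "
from h import *
go(515,-283,130,9.3)
for u,v in [(478,150),(478,270),(490,200),(500,278)]: print(pt('top0',u,v))"
```

```text
t 0.1 pos [ 162.3 -603.1  230.8] grip 1.0 F [-0.3 -0.5  0. ] 
 turn [-0.02  0.    1.44] then shift [ 19.99 -12.94   5.04]
[ 802.9 -395.6  117.3]
[ 541.5 -387.6   43.6]
[ 686.5 -411.4  112.4]
[ 522.3 -439.3   31.9]
```

```bash
R='x'; python3 -m inch '[{"az":0.7,"x":1,"y":-0.65,"z":0.2},{"az":0.7,"x":1,"y":-0.65,"z":0.2},{"x":1,"y":-0.65,"z":0.2},{"x":1,"y":-0.65,"z":0.2},{"x":1,"y":-0.65,"z":0.2},{"x":1,"y":-0.65,"z":0.2},{"x":1,"y":-0.65,"z":0.2},{"x":1,"y":-0.65,"z":0.2},{"x":1,"y":-0.65,"z":0.2},{"x":1,"y":-0.65,"z":0.2}]'; python3 -m inch '[{"x":1,"y":-0.65,"z":0.2},{"x":1,"y":-0.65,"z":0.2},{"x":1,"y":-0.65,"z":0.2},{"x":1,"y":-0.65,"z":0.2},{"x":1,"y":-0.65,"z":0.2},{"x":1,"y":-0.65,"z":0.2},{"x":1,"y":-0.65,"z":0.2}]'; python3 -c "
from h import *
go(515,-283,130,9.3)"
```

```text
t 0.1 pos [ 162.3 -603.1  230.8] grip 1.0 F [-0.3 -0.5  0. ] 
 turn [-0.02  0.    1.44] then shift [ 19.99 -12.94   5.04]validation failed for argument at $[0]...
validation failed for argument at $[0]...
```

```bash
python3 -m inch '[{"ax":0,"ay":0,"az":0.7,"x":1,"y":-0.65,"z":0.2,"claw":1},{"ax":0,"ay":0,"az":0.7,"x":1,"y":-0.65,"z":0.2,"claw":1},{"ax":0,"ay":0,"az":0,"x":1,"y":-0.65,"z":0.2,"claw":1},{"ax":0,"ay":0,"az":0,"x":1,"y":-0.65,"z":0.2,"claw":1},{"ax":0,"ay":0,"az":0,"x":1,"y":-0.65,"z":0.2,"claw":1},{"ax":0,"ay":0,"az":0,"x":1,"y":-0.65,"z":0.2,"claw":1},{"ax":0,"ay":0,"az":0,"x":1,"y":-0.65,"z":0.2,"claw":1},{"ax":0,"ay":0,"az":0,"x":1,"y":-0.65,"z":0.2,"claw":1},{"ax":0,"ay":0,"az":0,"x":1,"y":-0.65,"z":0.2,"claw":1},{"ax":0,"ay":0,"az":0,"x":1,"y":-0.65,"z":0.2,"claw":1}]'; python3 -c "
from h import *
go(515,-283,130,9.3)"
```

```text
clock: 1.1
eef_pos: [336.3, -439.0, 191.1]
tool_rot: [0.997, 0.082, -0.0, -0.0]
ft_force: [0.3, -0.0, -0.5]
gripper_width: 0.999
finger_force: 0.0
t 1.1 pos [ 336.3 -439.   191.1] grip 0.999 F [ 0.3 -0.  -0.5] 
 turn [-0.01  0.01  0.04] then shift [10.08 -6.25  3.06]
```

```bash
python3 -m inch '[{"ax":0,"ay":0,"az":0,"x":1,"y":-0.65,"z":0.2,"claw":1},{"ax":0,"ay":0,"az":0,"x":1,"y":-0.65,"z":0.2,"claw":1},{"ax":0,"ay":0,"az":0,"x":1,"y":-0.65,"z":0.2,"claw":1},{"ax":0,"ay":0,"az":0,"x":1,"y":-0.65,"z":0.2,"claw":0.6},{"ax":0,"ay":0,"az":0,"x":1,"y":-0.65,"z":0.2,"claw":0.6},{"ax":0,"ay":0,"az":0,"x":1,"y":-0.65,"z":0.2,"claw":0.6},{"ax":0,"ay":0,"az":0,"x":1,"y":-0.65,"z":0.2,"claw":0.6},{"ax":0,"ay":0,"az":0,"x":1,"y":-0.6,"z":0.2,"claw":0.6},{"ax":0,"ay":0,"az":0,"x":1,"y":-0.6,"z":0.2,"claw":0.6},{"ax":0,"ay":0,"az":0,"x":1,"y":-0.5,"z":0.2,"claw":0.6}]'; python3 -c "
from h import *
go(515,-283,72,9.3); shot('wrist','w1')"
```

```text
clock: 2.1
eef_pos: [513.0, -282.7, 151.1]
tool_rot: [0.997, 0.083, -0.0, -0.0]
ft_force: [0.3, -0.2, -0.9]
gripper_width: 0.804
finger_force: 0.0
t 2.1 pos [ 513.  -282.7  151.1] grip 0.804 F [ 0.3 -0.2 -0.9] 
 turn [-0.01  0.01  0.04] then shift [0.1  0.03 3.96]
```

View pics/w1.png

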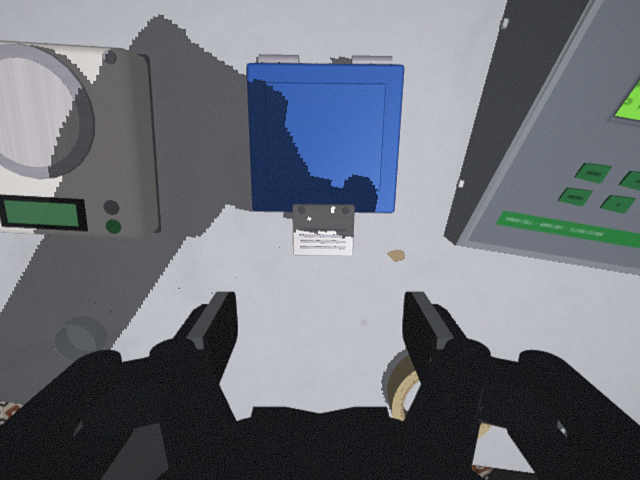

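```bash
python3 -c "
from h import *
for u,v in [(293,256),(353,256),(323,240)]: print(pt('w1',u,v,64.5), pt('w1',u,v))
for u,v in [(247,65),(404,65),(251,211),(394,211),(325,130)]: print(pt('w1',u,v,59.5))
f=env.grab_frame('wrist'); print(np.array(f['T_tool_cam']).round(3))
print(pt('w1',52,118))"
```

```text
[ 502.9 -267.1   64.5] [ 479.8 -265.9   -0.8]
[ 509.4 -306.4   64.5] [ 488.3 -316.4   -0.7]
[ 517.  -284.9   64.5] [ 517.1 -284.9   64.5]
[ 613.9 -223.3   59.5]
[ 629.1 -314.2   59.5]
[ 527.4 -235.4   59.5]
[ 542.7 -327.7   59.5]
[ 585.4 -274.6   59.5]
[[-0.00000e+00 -9.60000e-01 -2.78000e-01  7.11270e+01]
 [ 1.00000e+00 -1.00000e-03  1.00000e-03  3.60000e-01]
 [-2.00000e-03 -2.78000e-01  9.60000e-01 -1.41866e+02]
 [ 0.00000e+00  0.00000e+00  0.00000e+00  1.00000e+00]]
[ 564.7 -107.3   56.6]
```

```bash
python3 -m inch '[{"ax":0,"ay":0,"az":0,"x":0,"y":0.14,"z":1,"claw":0.4},{"ax":0,"ay":0,"az":0,"x":0.02,"y":0,"z":1,"claw":0.4},{"ax":0,"ay":0,"az":0,"x":0,"y":0,"z":1,"claw":0.4},{"ax":0,"ay":0,"az":0,"x":0,"y":0,"z":0.95,"claw":0.4},{"ax":0,"ay":0,"az":0,"x":0,"y":0,"z":0,"claw":-0.5},{"ax":0,"ay":0,"az":0,"x":0,"y":0,"z":0,"claw":-0.5},{"ax":0,"ay":0,"az":0,"x":0,"y":0,"z":0,"claw":-0.5},{"ax":0,"ay":0,"az":0,"x":0,"y":0,"z":0,"claw":-0.5}]'
```

```text
clock: 3.0
eef_pos: [514.1, -286.9, 74.0]
tool_rot: [0.997, 0.082, 0.001, 0.001]
ft_force: [0.3, -0.7, -0.0]
gripper_width: 0.246
finger_force: 0.0
```

```bash
python3 -c "
from h import *
go(515,-283,72,9.3); shot('wrist','w2'); print(env.nose_length)"
```

```text
t 3.0 pos [ 514.1 -286.9   74. ] grip 0.246 F [ 0.3 -0.7 -0. ] 
 turn [ 0.02 -0.02  0.04] then shift [ 0.08 -0.19  0.1 ]
25.0
```

View pics/w2.png

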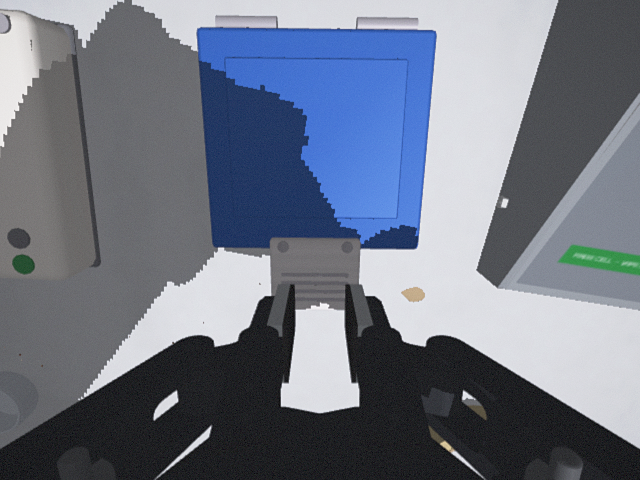

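```bash
python3 -c "
from h import *
for u,v in [(283,292),(360,292),(272,320),(366,320),(290,320),(320,300),(320,270),(320,250),(277,305),(352,305)]: print(u,v,pt('w2',u,v),pt('w2',u,v,64.5))"
```

```text
283 292 [ 522.8 -271.5   84.9] [ 513.3 -270.8   64.5]
360 292 [ 528.  -301.1   85.5] [ 519.  -305.3   64.5]
272 320 [ 522.7 -269.9  107.4] [ 498.5 -267.7   64.5]
366 320 [ 527.9 -300.7  107.5] [ 505.6 -310.7   64.5]
290 320 [ 518.4 -275.9   97.9] [ 499.9 -276.    64.5]
320 300 [ 512.1 -288.    64.4] [ 512.1 -288.    64.5]
320 270 [ 526.4 -285.7   64.1] [ 526.5 -285.6   64.5]
320 250 [ 535.7 -284.1   64.4] [ 535.8 -284.1   64.5]
277 305 [ 522.4 -270.3   95.7] [ 506.5 -269.    64.5]
352 305 [ 527.1 -297.1   96.2] [ 512.1 -302.9   64.5]
```

```bash
python3 -c "
from h import *
for u in (283,287,291,294,347,352,356,360):
  print(u,[(v,pt('w2',u,v)[[0,2]].tolist()) for v in range(280,297,3)])
d=np.load('pics/w2.npz')['im'][250:370,240:400]; cv2.imwrite('pics/c2.png',cv2.resize(d,None,fx=4,fy=4,interpolation=2)[:,:,::-1])"
```

```text
283 [(280, [518.9, 64.0]), (283, [517.9, 65.0]), (286, [522.8, 79.2]), (289, [522.9, 82.3]), (292, [522.8, 84.9]), (295, [522.9, 87.6])]
287 [(280, [519.3, 64.1]), (283, [518.4, 65.4]), (286, [523.4, 79.9]), (289, [523.0, 81.9]), (292, [523.2, 85.1]), (295, [523.4, 88.2])]
291 [(280, [519.5, 64.0]), (283, [518.6, 65.2]), (286, [523.1, 78.7]), (289, [523.6, 82.7]), (292, [523.6, 85.3]), (295, [523.4, 87.6])]
294 [(280, [519.9, 64.4]), (283, [518.7, 65.1]), (286, [522.1, 75.8]), (289, [520.6, 75.6]), (292, [519.6, 76.4]), (295, [518.3, 76.5])]
347 [(280, [523.8, 64.5]), (283, [522.6, 65.1]), (286, [527.5, 80.2]), (289, [526.9, 81.8]), (292, [526.7, 84.5]), (295, [526.5, 86.7])]
352 [(280, [524.2, 64.5]), (283, [522.7, 64.4]), (286, [527.4, 79.2]), (289, [527.2, 81.9]), (292, [527.2, 84.7]), (295, [527.3, 87.8])]
356 [(280, [524.3, 64.0]), (283, [523.0, 64.4]), (286, [527.8, 79.6]), (289, [527.5, 81.8]), (292, [527.5, 84.8]), (295, [527.6, 88.0])]
360 [(280, [499.1, -0.9]), (283, [497.3, -0.5]), (286, [528.1, 79.6]), (289, [527.8, 82.0]), (292, [528.0, 85.5]), (295, [527.9, 88.1])]
```

View pics/c2.png

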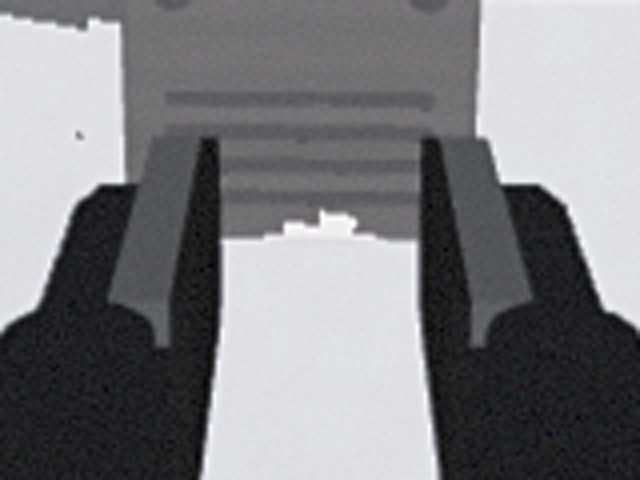

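```bash
python3 -m inch '[{"ax":0,"ay":0,"az":0,"x":0,"y":-0.1,"z":0,"claw":0.5},{"ax":0,"ay":0,"az":0,"x":0,"y":0,"z":0,"claw":0.5},{"ax":0,"ay":0,"az":0,"x":0,"y":0,"z":0,"claw":0.5},{"ax":0,"ay":0,"az":0,"x":0,"y":0,"z":0.5,"claw":0.5},{"ax":0,"ay":0,"az":0,"x":0,"y":0,"z":0.8,"claw":0.5},{"ax":0,"ay":0,"az":0,"x":0,"y":0,"z":0,"claw":-0.5},{"ax":0,"ay":0,"az":0,"x":0,"y":0,"z":0,"claw":-0.5},{"ax":0,"ay":0,"az":0,"x":0,"y":0,"z":0,"claw":-0.5},{"ax":0,"ay":0,"az":0,"x":0,"y":0,"z":0,"claw":-0.5}]'
```

```text
clock: 3.95
eef_pos: [512.4, -284.8, 46.8]
tool_rot: [0.997, 0.082, -0.001, -0.0]
ft_force: [-3.3, -1.4, -1.2]
gripper_width: 0.444
finger_force: 60.1
```

```bash
python3 -m inch '[{"ax":0,"ay":0,"az":0,"x":0.16,"y":0,"z":-0.94,"claw":-0.5},{"ax":0,"ay":0,"az":0,"x":0.32,"y":0,"z":-0.9,"claw":-0.5},{"ax":0,"ay":0,"az":0,"x":0.46,"y":0,"z":-0.83,"claw":-0.5},{"ax":0,"ay":0,"az":0,"x":0.6,"y":0,"z":-0.74,"claw":-0.5},{"ax":0,"ay":0,"az":0,"x":0.72,"y":0,"z":-0.63,"claw":-0.5}]'
```

```text
clock: 4.45
eef_pos: [557.8, -277.5, 127.6]
tool_rot: [0.997, 0.082, -0.0, 0.0]
ft_force: [5.8, -4.2, -15.2]
gripper_width: 0.445
finger_force: 61.9
```

```bash
python3 -m inch '[{"ax":0,"ay":0,"az":0,"x":0.81,"y":0,"z":-0.5,"claw":-0.5},{"ax":0,"ay":0,"az":0,"x":0.88,"y":0,"z":-0.35,"claw":-0.5},{"ax":0,"ay":0,"az":0,"x":0.93,"y":0,"z":-0.2,"claw":-0.5},{"ax":0,"ay":0,"az":0,"x":0.95,"y":0,"z":-0.04,"claw":-0.5},{"ax":0,"ay":0,"az":0,"x":0.94,"y":0,"z":0.12,"claw":-0.5},{"ax":0,"ay":0,"az":0,"x":0,"y":0,"z":0,"claw":0.6},{"ax":0,"ay":0,"az":0,"x":0,"y":0,"z":0,"claw":0.6},{"ax":0,"ay":0,"az":0,"x":0,"y":0,"z":-1,"claw":0.6},{"ax":0,"ay":0,"az":0,"x":0,"y":0,"z":-1,"claw":0.6},{"ax":0,"ay":0,"az":0,"x":-1,"y":0,"z":-0.5,"claw":0.6}]'; python3 -c "
from h import *
shot('scene','sc1')
go(578.5,-275,200,9.4)
d=np.load('pics/sc1.npz')['im'][150:350,180:480]; cv2.imwrite('pics/c3.png',cv2.resize(d,None,fx=2.6,fy=2.6,interpolation=2)[:,:,::-1])"
```

```text
clock: 5.45
eef_pos: [628.6, -264.0, 199.2]
tool_rot: [0.996, 0.084, 0.002, -0.0]
ft_force: [-1.1, -0.6, 0.3]
gripper_width: 0.797
finger_force: 0.0
t 5.5 pos [ 625.6 -266.9  201.3] grip 0.8 F [ 1.7 -2.7  2.3] 
 turn [ 0.04 -0.05  0.  ] then shift [-2.39  0.02  0.07]
```

View pics/c3.png

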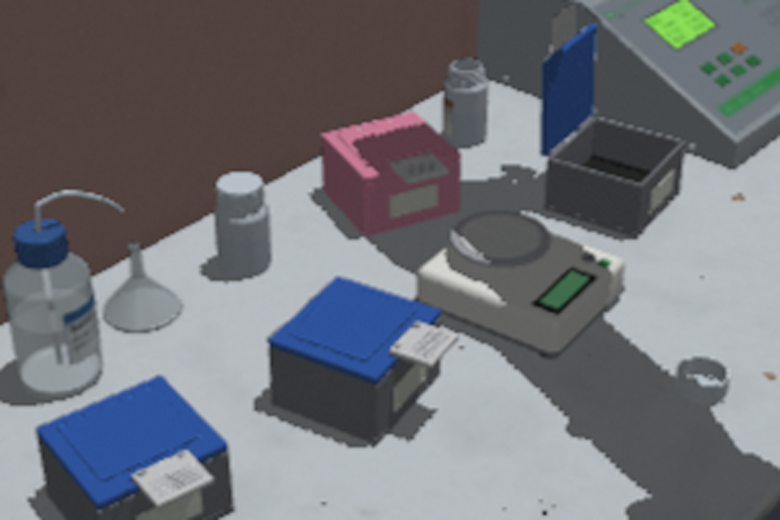

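```bash
python3 -m inch '[{"ax":0,"ay":0,"az":-0.25,"x":-0.8,"y":-0.9,"z":0,"claw":0.5},{"ax":0,"ay":0,"az":-0.25,"x":-0.8,"y":-0.96,"z":0,"claw":0.5},{"ax":0,"ay":0,"az":0,"x":-0.8,"y":-0.96,"z":0,"claw":0.5},{"ax":0,"ay":0,"az":0,"x":-0.4,"y":-0.96,"z":0,"claw":0.5},{"ax":0,"ay":0,"az":0,"x":0,"y":-0.96,"z":0,"claw":0.5},{"ax":0,"ay":0,"az":0,"x":0,"y":-0.96,"z":0.1,"claw":0.5},{"ax":0,"ay":0,"az":0,"x":0,"y":-0.96,"z":0.2,"claw":0.5},{"ax":0,"ay":0,"az":0,"x":0,"y":-0.96,"z":0.2,"claw":0.5},{"ax":0,"ay":0,"az":0,"x":0,"y":-0.96,"z":0.2,"claw":0.5},{"ax":0,"ay":0,"az":0,"x":0,"y":-0.96,"z":0.2,"claw":0.5}]'; python3 -m inch '[{"ax":0,"ay":0,"az":0,"x":0,"y":-0.96,"z":0.2,"claw":0.5},{"ax":0,"ay":0,"az":0,"x":0,"y":-0.96,"z":0.2,"claw":0.5},{"ax":0,"ay":0,"az":0,"x":0,"y":-0.96,"z":0.2,"claw":0.5},{"ax":0,"ay":0,"az":0,"x":0,"y":-0.96,"z":0.2,"claw":0.5},{"ax":0,"ay":0,"az":0,"x":0,"y":-0.96,"z":0.2,"claw":0.5},{"ax":0,"ay":0,"az":0,"x":0,"y":-0.96,"z":0.2,"claw":0.5},{"ax":0,"ay":0,"az":0,"x":0,"y":-0.96,"z":0.2,"claw":0.5},{"ax":0,"ay":0,"az":0,"x":0,"y":-0.9,"z":0.2,"claw":0.5}]'; python3 -c "
from h import *
shot('top','top1'); shot('wrist','w3')
go(504,61,46.8,11.4)
d=np.load('pics/top1.npz'); K,R,t=d['K'],d['R'],d['t']
c=K@(R@[578.5,-275,20]+t); u,v=(c[:2]/c[2]).astype(int); print(u,v)
for dv in (-8,-4,0,4,8): print([(pt('top1',u+du,v+dv)[2],d['im'][v+dv,u+du].tolist()) for du in (-8,-4,0,4,8)])
a=cv2.resize(d['im'][v-40:v+40,u-50:u+50],(400,320),interpolation=2)
b=cv2.resize(np.load('pics/w3.npz')['im'],(400,300))
cv2.imwrite('pics/c4.png',np.vstack([a,b])[:,:,::-1])"
```

```text
clock: 6.5
eef_pos: [535.0, -86.8, 178.7]
tool_rot: [0.995, 0.1, 0.0, -0.0]
ft_force: [-0.7, 0.7, -0.6]
gripper_width: 0.748
finger_force: 0.0
clock: 7.3
eef_pos: [504.4, 62.7, 146.8]
tool_rot: [0.995, 0.1, 0.0, -0.0]
ft_force: [-0.2, -0.8, 0.2]
gripper_width: 0.749
finger_force: 0.0
t 7.4 pos [503.7  64.6 146.5] grip 0.753 F [ 0.1  0.4 -0.9] 
 turn [-0.02  0.    0.09] then shift [-0.02  0.18  4.99]
425 258
[(np.float64(14.1), [41, 38, 39]), (np.float64(13.4), [28, 28, 31]), (np.float64(14.0), [21, 18, 20]), (np.float64(13.0), [35, 32, 29]), (np.float64(12.1), [25, 27, 23])]
[(np.float64(11.6), [25, 27, 22]), (np.float64(12.2), [22, 21, 25]), (np.float64(12.0), [22, 23, 18]), (np.float64(11.1), [14, 14, 13]), (np.float64(14.3), [31, 28, 27])]
[(np.float64(12.9), [63, 63, 65]), (np.float64(6.6), [136, 133, 130]), (np.float64(12.4), [187, 182, 175]), (np.float64(9.1), [155, 155, 150]), (np.float64(14.2), [34, 31, 30])]
[(np.float64(14.1), [21, 21, 20]), (np.float64(9.9), [195, 192, 184]), (np.float64(11.5), [184, 184, 175]), (np.float64(8.8), [189, 187, 180]), (np.float64(13.8), [18, 18, 20])]
[(np.float64(12.0), [26, 30, 27]), (np.float64(9.0), [103, 105, 99]), (np.float64(11.2), [198, 193, 187]), (np.float64(9.6), [168, 168, 160]), (np.float64(11.1), [27, 27, 23])]
```

Right-hand case holds only the white disc (depth ≈ 11 mm, white). Next: the middle case; find its tab by depth.

```bash
cat >> h.py <<'E'
def tab(fn,yaw):
    d=np.load('pics/'+fn+'.npz'); z=d['z'].astype(float); v,u=np.mgrid[:480,:640]
    c=np.stack([u,v,np.ones_like(u)],-1).reshape(-1,3)@np.linalg.inv(d['K']).T*z.reshape(-1,1)
    P=((c-d['t'])@d['R']).reshape(480,640,3)
    hsv=cv2.cvtColor(d['im'],cv2.COLOR_RGB2HSV)
    blue=cv2.inRange(hsv,(105,130,40),(125,255,255))>0
    for nm,m in (('tab',(abs(P[...,2]-64.5)<3)&(hsv[...,1]<70)),('lid',(abs(P[...,2]-59.5)<3)&blue)):
        m=m&(z>0); n,l,s,_=cv2.connectedComponentsWithStats(cv2.erode(m.astype(np.uint8),np.ones((2,2))))
        i=1+np.argmax(s[1:,4]); print(nm,s[i].tolist(),cv2.minAreaRect(P[l==i][:,:2].astype(np.float32)))
E
python3 -c "
from h import *
tab('w1',0);tab('w3',0)"
```

```text
tab [294, 206, 61, 50, 2927] ((522.8147583007812, -284.2333984375), (34.051048278808594, 39.11435317993164), 9.146516799926758)
lid [248, 64, 156, 149, 20251] ((578.39599609375, -275.57000732421875), (88.14676666259766, 92.78855895996094), 8.69823169708252)
tab [296, 210, 62, 51, 3011] ((511.9466857910156, 62.87739562988281), (34.1293830871582, 39.35037612915039), 11.922368049621582)
lid [249, 66, 159, 150, 20861] ((567.1380004882812, 74.04297637939453), (88.31825256347656, 92.57368469238281), 11.518245697021484)
```

```bash
python3 -m inch '[{"ax":0,"ay":0,"az":0,"x":0,"y":0.12,"z":1,"claw":0.5},{"ax":0,"ay":0,"az":0,"x":0,"y":0,"z":1,"claw":0.5},{"ax":0,"ay":0,"az":0,"x":0,"y":0,"z":1,"claw":0.5},{"ax":0,"ay":0,"az":0,"x":0,"y":0,"z":1,"claw":0.5},{"ax":0,"ay":0,"az":0,"x":0,"y":0,"z":1,"claw":0.5},{"ax":0,"ay":0,"az":0,"x":0,"y":0,"z":0,"claw":-0.5},{"ax":0,"ay":0,"az":0,"x":0,"y":0,"z":0,"claw":-0.5},{"ax":0,"ay":0,"az":0,"x":0,"y":0,"z":0,"claw":-0.5},{"ax":0,"ay":0,"az":0,"x":0,"y":0,"z":0,"claw":-0.5}]'
```

```text
clock: 8.3
eef_pos: [503.0, 61.6, 47.2]
tool_rot: [0.995, 0.101, -0.002, -0.002]
ft_force: [-8.7, 9.5, -1.2]
gripper_width: 0.444
finger_force: 60.1
```

```bash
python3 -m inch '[{"ax":0,"ay":0,"az":0,"x":0.16,"y":0,"z":-0.94,"claw":-0.5},{"ax":0,"ay":0,"az":0,"x":0.32,"y":0,"z":-0.9,"claw":-0.5},{"ax":0,"ay":0,"az":0,"x":0.46,"y":0,"z":-0.83,"claw":-0.5},{"ax":0,"ay":0,"az":0,"x":0.6,"y":0,"z":-0.74,"claw":-0.5},{"ax":0,"ay":0,"az":0,"x":0.72,"y":0,"z":-0.63,"claw":-0.5}]' && python3 -m inch '[{"ax":0,"ay":0,"az":0,"x":0.81,"y":0,"z":-0.5,"claw":-0.5},{"ax":0,"ay":0,"az":0,"x":0.88,"y":0,"z":-0.35,"claw":-0.5},{"ax":0,"ay":0,"az":0,"x":0.93,"y":0,"z":-0.2,"claw":-0.5},{"ax":0,"ay":0,"az":0,"x":0.95,"y":0,"z":-0.04,"claw":-0.5},{"ax":0,"ay":0,"az":0,"x":0.94,"y":0,"z":0.12,"claw":-0.5},{"ax":0,"ay":0,"az":0,"x":0,"y":0,"z":0,"claw":0.6},{"ax":0,"ay":0,"az":0,"x":0,"y":0,"z":0,"claw":0.6},{"ax":0,"ay":0,"az":0,"x":0,"y":0,"z":-1,"claw":0.6},{"ax":0,"ay":0,"az":0,"x":0,"y":0,"z":-1,"claw":0.6},{"ax":0,"ay":0,"az":0,"x":-1,"y":0,"z":-0.5,"claw":0.6}]'; python3 -c "
from h import *
go(550,260,200,-12)"
```

```text
clock: 8.8
eef_pos: [548.9, 71.0, 128.6]
tool_rot: [0.995, 0.102, -0.0, -0.002]
ft_force: [3.7, 10.7, -17.5]
gripper_width: 0.439
finger_force: 62.0
clock: 9.8
eef_pos: [619.7, 80.9, 200.0]
tool_rot: [0.995, 0.099, 0.002, -0.0]
ft_force: [-0.0, 0.5, -0.7]
gripper_width: 0.799
finger_force: 0.0
t 9.8 pos [619.7  80.9 200. ] grip 0.799 F [-0.   0.5 -0.7] 
 turn [-0.01 -0.06  5.85] then shift [-5.27 -8.03 -0.  ]
```

```bash
python3 -m inch '[{"ax":0,"ay":0,"az":0,"x":-1,"y":0,"z":0,"claw":0.5},{"ax":0,"ay":0,"az":0,"x":-1,"y":0,"z":0,"claw":0.5},{"ax":0,"ay":0,"az":0,"x":-1,"y":0,"z":0,"claw":0.5},{"ax":0,"ay":0,"az":0,"x":-1,"y":0,"z":0,"claw":0.5},{"ax":0,"ay":0,"az":0,"x":-1,"y":0,"z":0,"claw":0.5}]'; python3 -c "
from h import *
shot('wrist','w4'); d=np.load('pics/w4.npz'); K,R,t=d['K'],d['R'],d['t']
c=K@(R@[567,74,20]+t); u,v=(c[:2]/c[2]).astype(int); print(u,v)
for dv in range(-32,40,8): print([(pt('w4',u+du,v+dv)[2],d['im'][v+dv,u+du].tolist()) for du in (-16,0,16)])
"
```

```text
clock: 10.3
eef_pos: [519.4, 60.5, 198.4]
tool_rot: [0.995, 0.099, 0.001, 0.0]
ft_force: [-0.4, 0.3, -0.0]
gripper_width: 0.751
finger_force: 0.0
313 159
[(np.float64(14.0), [37, 41, 38]), (np.float64(13.8), [37, 38, 39]), (np.float64(14.1), [33, 37, 36])]
[(np.float64(14.3), [36, 38, 38]), (np.float64(13.9), [40, 45, 42]), (np.float64(13.6), [40, 42, 43])]
[(np.float64(13.3), [35, 36, 30]), (np.float64(13.5), [40, 38, 39]), (np.float64(14.1), [17, 20, 20])]
[(np.float64(3.5), [66, 67, 72]), (np.float64(3.7), [66, 63, 65]), (np.float64(3.9), [63, 64, 63])]
[(np.float64(4.2), [55, 54, 62]), (np.float64(38.8), [93, 76, 49]), (np.float64(3.3), [56, 59, 65])]
[(np.float64(9.8), [62, 56, 54]), (np.float64(47.7), [94, 77, 47]), (np.float64(37.9), [90, 74, 49])]
[(np.float64(10.4), [59, 59, 56]), (np.float64(47.9), [94, 75, 50]), (np.float64(37.2), [92, 75, 49])]
[(np.float64(5.3), [68, 66, 73]), (np.float64(38.9), [90, 70, 47]), (np.float64(3.6), [92, 91, 96])]
[(np.float64(14.0), [47, 48, 47]), (np.float64(14.7), [35, 36, 38]), (np.float64(13.4), [37, 37, 36])]
```

View pics/w4.png

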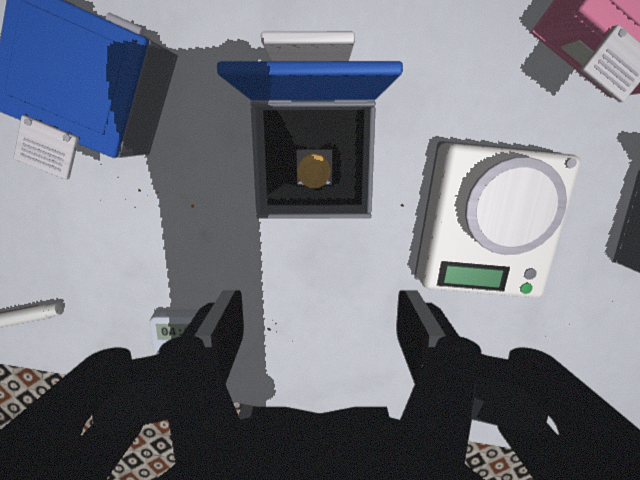

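The wrist picture shows the brass weight in the middle case at (314,170), lid just past upright at (310,82). Measure it.

```bash
python3 -c "
from h import *
d=np.load('pics/w4.npz')
P=np.array([pt('w4',u,v) for v in range(145,195,1) for u in range(290,340,1)])
for lo,hi in((45,50),(35,41)):
  m=P[(P[:,2]>lo)&(P[:,2]<hi)]; print(len(m),cv2.minEnclosingCircle(m[:,:2].astype(np.float32)),m.mean(0).round(1))
for u,v in [(310,70),(310,95),(310,40),(516,206)]: print(pt('w4',u,v))
m=np.array([pt('w4',u,v) for v in range(150,262,3) for u in range(462,570,3)]); m=m[abs(m[:,2]-56)<2.5]; print('pan',len(m),cv2.minEnclosingCircle(m[:,:2].astype(np.float32)))
print(env.get_obs()['qpos'].round(3))
"
```

```text
327 ((558.7493896484375, 72.75366973876953), 8.172258377075195) [558.9  72.6  47.5]
548 ((558.7495727539062, 72.62531280517578), 13.775688171386719) [559.6  72.7  38.1]
[617.9  84.5 142.4]
[612.2  84.9  78.1]
[625.4  85.3 169.3]
[565.6 -90.4  56. ]
pan 856 ((564.0459594726562, -91.05772399902344), 39.81039810180664)
[ 0.194  0.206 -0.427  1.691  0.091  1.264 -1.624]
```

```bash
python3 -m inch '[{"ax":0,"ay":0,"az":1,"x":0,"y":0,"z":0,"claw":0.1},{"ax":0,"ay":0,"az":1,"x":0,"y":0,"z":0,"claw":0.1},{"ax":0,"ay":0,"az":1,"x":0,"y":0,"z":0,"claw":0.1},{"ax":0,"ay":0,"az":1,"x":0,"y":0,"z":0,"claw":0.1},{"ax":0,"ay":0,"az":1,"x":0,"y":0,"z":0,"claw":0.1},{"ax":0,"ay":0,"az":1,"x":0,"y":0,"z":0,"claw":0.1},{"ax":0,"ay":0,"az":1,"x":0,"y":0,"z":0,"claw":0.1},{"ax":0,"ay":0,"az":1,"x":0,"y":0,"z":0,"claw":0.1},{"ax":0,"ay":0,"az":1,"x":0,"y":0,"z":0,"claw":0.1},{"ax":0,"ay":0,"az":1,"x":0,"y":0,"z":0,"claw":0.1}]'; python3 -c "
from h import *
print(env.get_obs()['qpos'].round(3)); go(558.7,72.7,198,-168.5)"
```

```text
clock: 11.35
eef_pos: [520.3, 60.7, 198.4]
tool_rot: [0.969, -0.248, 0.001, -0.0]
ft_force: [-0.2, -1.3, -0.2]
gripper_width: 0.547
finger_force: 0.0
[ 0.129  0.205 -0.352  1.687  0.074  1.262 -2.312]
t 11.35 pos [520.3  60.7 198.4] grip 0.547 F [-0.2 -1.3 -0.2] 
 turn [-0.04 -0.   34.93] then shift [-2.    0.2   0.02]
```

Joint 7 would run out that way; turn the other way.

```bash
python3 -m inch '[{"ax":0,"ay":0,"az":-1,"x":0,"y":0,"z":0,"claw":0.1},{"ax":0,"ay":0,"az":-1,"x":0,"y":0,"z":0,"claw":0.1},{"ax":0,"ay":0,"az":-1,"x":0,"y":0,"z":0,"claw":0.1},{"ax":0,"ay":0,"az":-1,"x":0,"y":0,"z":0,"claw":0.1},{"ax":0,"ay":0,"az":-1,"x":0,"y":0,"z":0,"claw":0.1},{"ax":0,"ay":0,"az":-1,"x":0,"y":0,"z":0,"claw":0.1},{"ax":0,"ay":0,"az":-1,"x":0,"y":0,"z":0,"claw":0.1},{"ax":0,"ay":0,"az":-1,"x":0,"y":0,"z":0,"claw":0.1},{"ax":0,"ay":0,"az":-1,"x":0,"y":0,"z":0,"claw":0.1},{"ax":0,"ay":0,"az":-1,"x":0,"y":0,"z":0,"claw":0.1}]'; python3 -m inch '[{"ax":0,"ay":0,"az":-1,"x":0,"y":0,"z":0,"claw":0.1},{"ax":0,"ay":0,"az":-1,"x":0,"y":0,"z":0,"claw":0.1},{"ax":0,"ay":0,"az":-1,"x":0,"y":0,"z":0,"claw":0.1},{"ax":0,"ay":0,"az":-1,"x":0,"y":0,"z":0,"claw":0.1},{"ax":0,"ay":0,"az":-1,"x":0,"y":0,"z":0,"claw":0.1},{"ax":0,"ay":0,"az":-1,"x":0,"y":0,"z":0,"claw":0.1},{"ax":0,"ay":0,"az":-1,"x":0,"y":0,"z":0,"claw":0.1},{"ax":0,"ay":0,"az":-1,"x":0,"y":0,"z":0,"claw":0.1},{"ax":0,"ay":0,"az":-1,"x":0,"y":0,"z":0,"claw":0.1},{"ax":0,"ay":0,"az":-1,"x":0,"y":0,"z":0,"claw":0.1}]'; python3 -m inch '[{"ax":0,"ay":0,"az":-1,"x":0,"y":0,"z":0,"claw":0.1},{"ax":0,"ay":0,"az":-1,"x":0,"y":0,"z":0,"claw":0.1},{"ax":0,"ay":0,"az":-1,"x":0,"y":0,"z":0,"claw":0.1},{"ax":0,"ay":0,"az":-1,"x":0,"y":0,"z":0,"claw":0.1},{"ax":0,"ay":0,"az":-1,"x":0,"y":0,"z":0,"claw":0.1},{"ax":0,"ay":0,"az":-1,"x":0,"y":0,"z":0,"claw":0.1},{"ax":0,"ay":0,"az":-1,"x":0,"y":0,"z":0,"claw":0.1},{"ax":0,"ay":0,"az":-1,"x":0,"y":0,"z":0,"claw":0.1},{"ax":0,"ay":0,"az":-1,"x":0,"y":0,"z":0,"claw":0.1},{"ax":0,"ay":0,"az":-1,"x":0,"y":0,"z":0,"claw":0.1}]'; python3 -c "
from h import *
print(env.get_obs()['qpos'].round(3)); go(558.7,72.7,198,-168.5)"
```

```text
clock: 12.35
eef_pos: [520.3, 60.7, 198.3]
tool_rot: [0.995, 0.101, 0.001, 0.0]
ft_force: [0.7, -0.8, -0.2]
gripper_width: 0.549
finger_force: 0.0
clock: 13.35
eef_pos: [520.3, 60.7, 198.3]
tool_rot: [0.9, 0.435, 0.001, 0.001]
ft_force: [-0.3, 0.8, 0.1]
gripper_width: 0.546
finger_force: 0.0
clock: 14.35
eef_pos: [520.3, 60.7, 198.3]
tool_rot: [0.697, 0.717, 0.0, 0.001]
ft_force: [-0.2, -0.5, 0.0]
gripper_width: 0.546
finger_force: 0.0
[ 0.328  0.233 -0.588  1.678  0.136  1.27  -0.261]
t 14.35 pos [520.3  60.7 198.3] grip 0.546 F [-0.2 -0.5  0. ] 
 turn [ 1.000e-02  3.000e-02 -2.498e+01] then shift [-2.    0.21  0.01]
```

```bash
python3 -m inch '[{"ax":0,"ay":0,"az":-1,"x":0,"y":0,"z":0,"claw":0.1},{"ax":0,"ay":0,"az":-1,"x":0,"y":0,"z":0,"claw":0.1},{"ax":0,"ay":0,"az":-1,"x":0,"y":0,"z":0,"claw":0.1},{"ax":0,"ay":0,"az":-1,"x":0,"y":0,"z":0,"claw":0.1},{"ax":0,"ay":0,"az":-1,"x":0,"y":0,"z":0,"claw":0.1},{"ax":0,"ay":0,"az":-1,"x":0,"y":0,"z":0,"claw":0.1},{"ax":0,"ay":0,"az":-1,"x":0,"y":0,"z":0,"claw":0.1},{"ax":0,"ay":0,"az":-1,"x":0,"y":0,"z":0,"claw":0.1},{"ax":0,"ay":0,"az":-1,"x":0,"y":0,"z":0,"claw":0.1},{"ax":0,"ay":0,"az":-1,"x":0,"y":0,"z":0,"claw":0.1}]'; python3 -m inch '[{"ax":0,"ay":0,"az":-1,"x":0,"y":0,"z":0,"claw":0.1},{"ax":0,"ay":0,"az":-1,"x":0,"y":0,"z":0,"claw":0.1},{"ax":0,"ay":0,"az":-1,"x":0,"y":0,"z":0,"claw":0.1},{"ax":0,"ay":0,"az":-1,"x":0,"y":0,"z":0,"claw":0.1},{"ax":0,"ay":0,"az":-1,"x":0,"y":0,"z":0,"claw":0.1},{"ax":0,"ay":0,"az":-1,"x":0,"y":0,"z":0,"claw":0.1},{"ax":0,"ay":0,"az":-1,"x":0,"y":0,"z":0,"claw":0.1},{"ax":0,"ay":0,"az":-1,"x":0,"y":0,"z":0,"claw":0.1},{"ax":0,"ay":0,"az":-1,"x":0,"y":0,"z":0,"claw":0.1},{"ax":0,"ay":0,"az":-1,"x":0,"y":0,"z":0,"claw":0.1}]'; python3 -m inch '[{"ax":0,"ay":0,"az":-1,"x":0,"y":0,"z":0,"claw":0.1},{"ax":0,"ay":0,"az":-1,"x":0,"y":0,"z":0,"claw":0.1},{"ax":0,"ay":0,"az":-1,"x":0,"y":0,"z":0,"claw":0.1},{"ax":0,"ay":0,"az":-1,"x":0,"y":0,"z":0,"claw":0.1},{"ax":0,"ay":0,"az":-1,"x":0,"y":0,"z":0,"claw":0.1}]'; python3 -c "
from h import *
print(env.get_obs()['qpos'].round(3)); go(558.7,72.7,198,-168.5)"
```

```text
clock: 15.35
eef_pos: [520.3, 60.6, 198.2]
tool_rot: [0.41, 0.912, -0.0, 0.001]
ft_force: [-0.0, 0.7, -0.3]
gripper_width: 0.547
finger_force: 0.0
clock: 16.35
eef_pos: [520.3, 60.6, 198.2]
tool_rot: [0.074, 0.997, -0.001, 0.001]
ft_force: [0.6, -0.4, -0.6]
gripper_width: 0.55
finger_force: 0.0
clock: 16.85
eef_pos: [520.3, 60.6, 198.2]
tool_rot: [-0.101, 0.995, -0.001, 0.001]
ft_force: [-0.1, 0.2, -0.1]
gripper_width: 0.549
finger_force: 0.0
[ 0.522  0.28  -0.832  1.671  0.217  1.285  1.42 ]
t 16.85 pos [520.3  60.6 198.2] grip 0.549 F [-0.1  0.2 -0.1] 
 turn [-0.02  0.02  0.02] then shift [-2.    0.21  0.01]
```

```bash
python3 -m inch '[{"ax":0,"ay":0,"az":0,"x":-1,"y":0.1,"z":0,"claw":0.1},{"ax":0,"ay":0,"az":0,"x":-1,"y":0.1,"z":0,"claw":0.1},{"ax":0,"ay":0,"az":0,"x":0,"y":0,"z":1,"claw":0.1},{"ax":0,"ay":0,"az":0,"x":0,"y":0,"z":1,"claw":0.1},{"ax":0,"ay":0,"az":0,"x":0,"y":0,"z":1,"claw":0.1},{"ax":0,"ay":0,"az":0,"x":0,"y":0,"z":1,"claw":0.1},{"ax":0,"ay":0,"az":0,"x":0,"y":0,"z":1,"claw":0.1},{"ax":0,"ay":0,"az":0,"x":0,"y":0,"z":1,"claw":0.1}]'; python3 -c "
from h import *
go(558.7,72.7,18,-168.5); shot('wrist','w5')
P=np.array([pt('w5',u,v) for v in range(200,420,2) for u in range(240,400,2)])
for lo,hi in((46,50),(36,40)):
  m=P[(P[:,2]>lo)&(P[:,2]<hi)]; m=m[np.hypot(m[:,0]-559,m[:,1]-73)<20]; print(len(m),cv2.minEnclosingCircle(m[:,:2].astype(np.float32)))"
```

```text
clock: 17.65
eef_pos: [559.0, 72.2, 77.4]
tool_rot: [-0.099, 0.995, -0.001, 0.001]
ft_force: [1.2, -0.1, -0.3]
gripper_width: 0.547
finger_force: 0.0
t 17.65 pos [559.   72.2  77.4] grip 0.547 F [ 1.2 -0.1 -0.3] 
 turn [-0.02  0.02 -0.03] then shift [0.01 0.03 2.97]
184 ((558.8067016601562, 72.47246551513672), 8.106461524963379)
290 ((558.9302368164062, 72.79821014404297), 13.831759452819824)
```

View pics/w5.png

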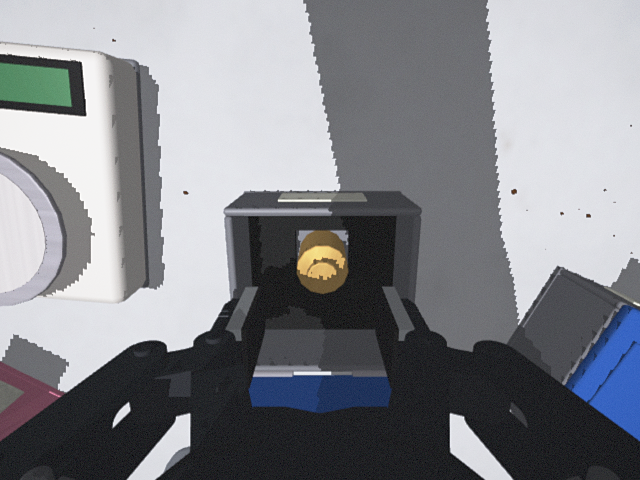

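```bash
python3 -m inch '[{"ax":0,"ay":0,"az":0,"x":0,"y":0,"z":0.8,"claw":0.1},{"ax":0,"ay":0,"az":0,"x":0,"y":0,"z":0.8,"claw":0.1},{"ax":0,"ay":0,"az":0,"x":0,"y":0,"z":0.6,"claw":0.1},{"ax":0,"ay":0,"az":0,"x":0,"y":0,"z":0.4,"claw":0.1},{"ax":0,"ay":0,"az":0,"x":0,"y":0,"z":0.3,"claw":0.1},{"ax":0,"ay":0,"az":0,"x":0,"y":0,"z":0,"claw":0.1}]'
```

```text
clock: 18.3
eef_pos: [558.3, 73.3, 18.4]
tool_rot: [-0.1, 0.995, 0.0, -0.001]
ft_force: [-0.1, -0.9, -0.2]
gripper_width: 0.551
finger_force: 0.0
```

```bash
python3 -m inch '[{"ax":0,"ay":0,"az":0,"x":0,"y":0,"z":0,"claw":-0.8},{"ax":0,"ay":0,"az":0,"x":0,"y":0,"z":0,"claw":-0.8},{"ax":0,"ay":0,"az":0,"x":0,"y":0,"z":0,"claw":-0.8},{"ax":0,"ay":0,"az":0,"x":0,"y":0,"z":0,"claw":-0.8},{"ax":0,"ay":0,"az":0,"x":0,"y":0,"z":0,"claw":-0.8}]'
```

```text
clock: 18.8
eef_pos: [559.3, 73.5, 19.9]
tool_rot: [-0.1, 0.995, 0.0, 0.001]
ft_force: [0.2, 0.2, 7.0]
gripper_width: 0.303
finger_force: 59.7
```

```bash
python3 -m inch '[{"ax":0,"ay":0,"az":0,"x":0,"y":0,"z":-0.5,"claw":-0.8},{"ax":0,"ay":0,"az":0,"x":0,"y":0,"z":-1,"claw":-0.8},{"ax":0,"ay":0,"az":0,"x":0,"y":0,"z":-1,"claw":-0.8},{"ax":0,"ay":0,"az":0,"x":0,"y":0,"z":-1,"claw":-0.8},{"ax":0,"ay":0,"az":0,"x":0,"y":0,"z":-1,"claw":-0.8},{"ax":0,"ay":0,"az":0,"x":0,"y":0,"z":-0.5,"claw":-0.8},{"ax":0,"ay":0,"az":0,"x":0,"y":0,"z":0,"claw":-0.8}]'; python3 -c "
from h import *
go(564.5,-91,119,-168.5)"
```

```text
clock: 19.5
eef_pos: [559.3, 73.5, 120.5]
tool_rot: [-0.1, 0.995, -0.0, 0.001]
ft_force: [0.1, -0.2, -2.3]
gripper_width: 0.301
finger_force: 59.2
t 19.5 pos [559.3  73.5 120.5] grip 0.301 F [ 0.1 -0.2 -2.3] 
 turn [-0.01  0.03 -0.01] then shift [ 1.39 -8.11  0.08]
```

```bash
python3 -m inch '[{"ax":0,"ay":0,"az":0,"x":0.15,"y":-0.5,"z":0,"claw":-0.8},{"ax":0,"ay":0,"az":0,"x":0.15,"y":-0.9,"z":0,"claw":-0.8},{"ax":0,"ay":0,"az":0,"x":0.15,"y":-1,"z":0,"claw":-0.8},{"ax":0,"ay":0,"az":0,"x":0.15,"y":-1,"z":0,"claw":-0.8},{"ax":0,"ay":0,"az":0,"x":0.15,"y":-1,"z":0,"claw":-0.8},{"ax":0,"ay":0,"az":0,"x":0.15,"y":-1,"z":0,"claw":-0.8},{"ax":0,"ay":0,"az":0,"x":0.15,"y":-1,"z":0,"claw":-0.8},{"ax":0,"ay":0,"az":0,"x":0.15,"y":-0.9,"z":0,"claw":-0.8},{"ax":0,"ay":0,"az":0,"x":0.15,"y":-0.5,"z":0,"claw":-0.8},{"ax":0,"ay":0,"az":0,"x":0,"y":-0.3,"z":0,"claw":-0.8}]'; python3 -m inch '[{"ax":0,"ay":0,"az":0,"x":0,"y":0,"z":0.6,"claw":-0.8},{"ax":0,"ay":0,"az":0,"x":0,"y":0,"z":0.6,"claw":-0.8},{"ax":0,"ay":0,"az":0,"x":0,"y":0,"z":0.5,"claw":-0.8},{"ax":0,"ay":0,"az":0,"x":0,"y":0,"z":0.3,"claw":-0.8},{"ax":0,"ay":0,"az":0,"x":0,"y":0,"z":0,"claw":-0.8},{"ax":0,"ay":0,"az":0,"x":0,"y":0,"z":0,"claw":-0.8}]'; python3 -c "
from h import *
go(564.5,-91,72,-168.5)"
```

```text
clock: 20.5
eef_pos: [563.4, -92.5, 118.0]
tool_rot: [-0.099, 0.995, 0.0, -0.001]
ft_force: [-0.4, -0.1, -2.3]
gripper_width: 0.302
finger_force: 59.2
clock: 21.1
eef_pos: [564.5, -90.4, 79.1]
tool_rot: [-0.1, 0.995, 0.0, 0.0]
ft_force: [0.9, -0.6, -1.7]
gripper_width: 0.298
finger_force: 59.2
t 21.1 pos [564.5 -90.4  79.1] grip 0.298 F [ 0.9 -0.6 -1.7] 
 turn [ 0.  0. -0.] then shift [ 0.   -0.03  0.36]
```

```bash
python3 -m inch '[{"ax":0,"ay":0,"az":0,"x":0,"y":0,"z":0.1,"claw":-0.8},{"ax":0,"ay":0,"az":0,"x":0,"y":0,"z":0.1,"claw":-0.8},{"ax":0,"ay":0,"az":0,"x":0,"y":0,"z":0.05,"claw":-0.8},{"ax":0,"ay":0,"az":0,"x":0,"y":0,"z":0,"claw":-0.8},{"ax":0,"ay":0,"az":0,"x":0,"y":0,"z":0,"claw":-0.8}]'; python3 -m inch '[{"ax":0,"ay":0,"az":0,"x":0,"y":0,"z":0.05,"claw":-0.8},{"ax":0,"ay":0,"az":0,"x":0,"y":0,"z":0,"claw":-0.8},{"ax":0,"ay":0,"az":0,"x":0,"y":0,"z":0,"claw":-0.8}]';python3 -m inch '[{"ax":0,"ay":0,"az":0,"x":0,"y":0,"z":0.05,"claw":-0.8},{"ax":0,"ay":0,"az":0,"x":0,"y":0,"z":0,"claw":-0.8},{"ax":0,"ay":0,"az":0,"x":0,"y":0,"z":0,"claw":-0.8}]'
```

```text
clock: 21.6
eef_pos: [564.4, -90.9, 74.2]
tool_rot: [-0.1, 0.995, 0.0, 0.0]
ft_force: [-0.1, -0.6, -2.5]
gripper_width: 0.304
finger_force: 59.2
clock: 21.9
eef_pos: [564.4, -90.8, 73.1]
tool_rot: [-0.1, 0.995, 0.0, 0.0]
ft_force: [-0.1, -0.3, -0.9]
gripper_width: 0.301
finger_force: 59.2
clock: 22.2
eef_pos: [564.3, -90.8, 72.1]
tool_rot: [-0.1, 0.995, 0.0, -0.0]
ft_force: [-0.0, 0.4, -2.0]
gripper_width: 0.303
finger_force: 59.2
```

```bash
python3 -m inch '[{"ax":0,"ay":0,"az":0,"x":0,"y":0,"z":0.05,"claw":-0.8},{"ax":0,"ay":0,"az":0,"x":0,"y":0,"z":0,"claw":-0.8},{"ax":0,"ay":0,"az":0,"x":0,"y":0,"z":0,"claw":-0.8}]'; python3 -m inch '[{"ax":0,"ay":0,"az":0,"x":0,"y":0,"z":0.05,"claw":-0.8},{"ax":0,"ay":0,"az":0,"x":0,"y":0,"z":0,"claw":-0.8},{"ax":0,"ay":0,"az":0,"x":0,"y":0,"z":0,"claw":-0.8}]'; python3 -c "
from h import *
shot('scene','sc2'); o=[env.get_obs()['ft_force'][2]]; print(o)"
```

```text
clock: 22.5
eef_pos: [564.4, -90.9, 71.2]
tool_rot: [-0.1, 0.995, 0.0, 0.0]
ft_force: [-0.2, -0.3, -1.2]
gripper_width: 0.299
finger_force: 59.2
clock: 22.8
eef_pos: [564.5, -90.8, 70.2]
tool_rot: [-0.1, 0.995, 0.0, 0.0]
ft_force: [-0.4, 0.3, -0.6]
gripper_width: 0.298
finger_force: 59.3
[np.float64(0.11512823141728201)]
```

```bash
python3 -m inch '[{"ax":0,"ay":0,"az":0,"x":0,"y":0,"z":0,"claw":-0.25},{"ax":0,"ay":0,"az":0,"x":0,"y":0,"z":0,"claw":-0.1},{"ax":0,"ay":0,"az":0,"x":0,"y":0,"z":0,"claw":0.1},{"ax":0,"ay":0,"az":0,"x":0,"y":0,"z":0,"claw":0.1},{"ax":0,"ay":0,"az":0,"x":0,"y":0,"z":-0.3,"claw":0.1},{"ax":0,"ay":0,"az":0,"x":0,"y":0,"z":-1,"claw":0.1},{"ax":0,"ay":0,"az":0,"x":0,"y":0,"z":-1,"claw":0.1},{"ax":0,"ay":0,"az":0,"x":0,"y":0,"z":-1,"claw":0.1},{"ax":0,"ay":0,"az":0,"x":0,"y":0,"z":-1,"claw":0.1},{"ax":0,"ay":0,"az":0,"x":0,"y":0,"z":-1,"claw":0.1}]'; python3 -c "
from h import *
shot('wrist','w6'); d=np.load('pics/w6.npz')
P=np.array([pt('w6',u,v) for v in range(150,420,2) for u in range(200,440,2)])
for lo,hi in((95,101),(85,92),(50,58)):
  m=P[(P[:,2]>lo)&(P[:,2]<hi)]; m=m[np.hypot(m[:,0]-564,m[:,1]+91)<42]
  if len(m):print(len(m),cv2.minEnclosingCircle(m[:,:2].astype(np.float32)),m[:,2].mean())"
```

```text
clock: 23.85
eef_pos: [564.4, -90.7, 177.5]
tool_rot: [-0.1, 0.995, -0.0, 0.0]
ft_force: [1.0, -0.1, 0.2]
gripper_width: 0.548
finger_force: 0.0
122 ((564.0785522460938, -91.5654296875), 8.00342082977295) 97.46311475409837
199 ((564.14013671875, -91.6361083984375), 13.961564064025879) 88.09045226130654
1688 ((564.40234375, -91.19728088378906), 39.79912567138672) 53.93370853080568
```

View pics/w6.png

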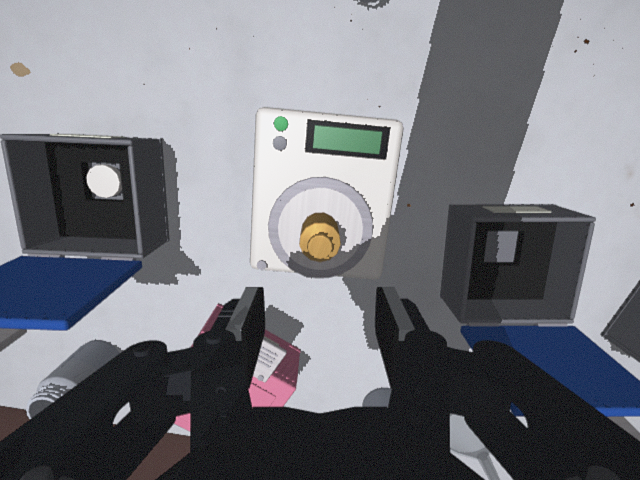

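The weight stands upright at the pan's centre (320,235). The pan has sunk by about 2 mm (56.0 → 53.9) and the gripper is clear, so I'm handing the job in.

```bash
python3 -c "
from workcell import env
print(env.job_done())"
```

```text
the job is handed in; nothing more can be done
None
```

The brass weight was in the middle case and now stands free at the centre of the balance's pan, pressing it down about 2 mm; the right and middle lids are open, the left case was not touched, and the job was handed in at about 24 s, with no verdict returned.

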